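# Find the concealed catch on the backup-power unit and restart it

## Task

Restart the backup-power unit, the low box with a flat grey top: one of the six identical flush square tiles on its top is a concealed catch, so feel across the tiles with the fingertips, pressing each lightly, until you find the one that gives, and push it fully in so that it stays down and the metal shutter slides open. Then press the round restart button that the shutter uncovers fully down for a moment and let it come back up. Touch and press only: do not press hard, do not touch the shutter itself, and do not pick up or shift the stamp, memo pad, stapler or mouse on the desk.

Things in the scene. Friction and masses are not known exactly. Their poses are not given: they have to be found in the camera images.
- unit: The backup-power unit, fixed: a black box with a flat grey top panel, 236 (its x) x 128 (its y) x 60 mm high; origin at the centre of its underside, z up. It is turned up to 0.25 rad from the world's axes. The tiles fill the part of the top away from the robot, the shutter lies in the corner at -x, -y.
- tile_field (a point): Middle of the six tiles, at their top face (unit frame x 32, y 0, z 58 mm; same axes as the unit). Tiles are identical, 47x47 mm, in 49 mm holes, tops 2 mm below the panel's face. Their centres from this point: x = -54, 0 or +54 mm, each with y = -27 or +27 mm. One, another in each run, is the catch; five are rigid blanks. Nothing visible tells them apart.
- catch (a joint): How far the concealed catch tile is pressed in: 0 = out (as it starts), 0.010 m = fully in. It goes straight down against friction, about 5 to 7 N with a slow push, and has no spring: it stays where it is left. Its motion drives the shutter.
- shutter: The shutter: a thin ribbed metal plate, 51x51x3 mm, origin at its middle, axes as the unit's. Closed as it starts, at y = -30 mm in the unit's frame, its top 2 mm below the panel's face, filling the square opening; pressing the catch in fully drives it 54 mm along the unit's +y, under the panel, to y = +24 mm. Not to be touched.
- shutter_opening (a point): Centre of the 52x52 mm square shutter opening, at the level of the panel's upper face (in the unit's frame x = -84, y = -30, z = 60 mm). The round white restart button, 32 mm in diameter, lies under it on the same centre, its top 7 mm below this point when up, and can be reached only with the shutter open.
- restart (a joint): How far the restart button is pressed: 0 = up, 0.005 m = fully down. It goes straight down; a spring returns it when let go; about 2 N to start, 5 N fully down.
- rubber_stamp: bystander, loose: wooden rubber stamp, standing upright, 29x55x73 mm; origin at the centre of its underside. Leave it where it is.
- mouse: bystander, loose: black computer mouse, 108x60x36 mm; origin at the centre of its underside. Leave it where it is.
- memo_pad: bystander, loose: yellow memo pad, lying flat, 76x76x11 mm; origin at the centre of its underside. Leave it where it is.
- stapler: bystander, loose: stapler, 132x32x51 mm; origin at the centre of its underside. Leave it where it is.

How it is judged:
By the outcome, as a careful person would: the job done as asked, in the order asked, and still so for the second after the job is handed in, with the robot touching nothing.
It also fails if it takes over 54 s, if anything falls off the work surface, if the arm or the gripper's body presses on something with over 40 N, if the wrist force passes 120 N, or if a joint passes its speed limit or range.

## Robot

A 6-joint arm with a two-finger parallel gripper is mounted at the origin on the work surface; the furniture and walls round the work are solid. World frame = base frame: x ahead of the robot, y to its left, z up, the work surface at z = 0. Lengths are in m, angles in degrees, forces in N, time in s.
With the tool pointing down it reaches from about 0.375 to 0.975 m from the base axis. Payload 3.8 kg.
Tool frame: the origin (TCP) lies at the very end of the fingers, on their centre line; the grasp point (between the pads) lies 19 mm behind it; x points along the fingers, y is the direction in which the jaws open and shut, and the axes are right-handed (so a half turn about x gives the same grasp; the last joint's range is limited). The gripper opens to 88 mm and grips with 3 to 60 N. Pads are 18 mm wide; open, the fingers measure 123 mm over their backs; the gripper's body (75 mm by 187 mm) begins 45 mm behind the grasp point.
Start: joints at [69.964, 15.12, 91.902, -0, 72.978, -2.114], TCP at [0.208, 0.642, 0.239] pointing down, gripper open.
Joint ranges: [-150.88, 150.88], [-54.13, 125.18], [17.81, 147.31], [-75.09, 255.09], [0, 152.58], [-146.25, 146.25]. Speed limits (degrees/s): [147.25, 147.25, 180, 180, 180, 180].

## Interface

Orientations are given as [roll, pitch, yaw] about the fixed x, y, z axes, in that order (R = Rz(yaw) Ry(pitch) Rx(roll)).
In Python, from workcell import * gives the robot as it stands.
- The arm moves only by the shell command python3 -m handwheel 'ROWS' [FORCE]. ROWS is JSON, a list that holds one entry, the list of rows, each a list of 7 numbers: the shift along the tool's x, y, z in cm, then the turn, a rotation vector about the tool's x, y, z in degrees, then the closure, from -1 (fully open) to 1 (shut). A call has 1 to 20 rows; each row shifts and turns the pose as measured when the row begins, along the tool's axes as they then stand; what a row does not reach is not made up. A row lasts 1/12 s, in which the tool goes at most 41.7 mm and 7.16 degrees, less where a joint would pass 70% of its speed; a pose out of reach is approached as far as the arm can. A call with a gripper value outside its range is refused whole. The fingers move at their own pace and stop on an object; FORCE is the grip in N (left out, the last holds). Time passes only in rows, so rows that do not move let the fingers close. It gives the time, the measured TCP pose, the force and the opening at its end, in the units of the state.
- state(): the state, without advancing time (a new reading comes with each control period).
- capture(name): name is "scene" or "side" or "wrist"; returns a dict with "img" (420x560x3 uint8, blue, green, red), "range_z" (420x560 float32, m along the optical axis (not along the pixel's ray), 0 where there is no reading), "mtx" (3x3 intrinsics, pixels), "k1" (the pictures are not rectified: a ray, as slopes to the right and down, at radius r is drawn at 1 + k1 r^2 times it, then the intrinsics apply), "R" (3x3) and "t" (3): a world point X has camera coordinates R X + t. Camera axes: x right, y down, z forward; pixel columns grow to the right and rows downward; lengths in m; the calibration is good to about 2 mm. A picture is of the moment at which its call begins.
- job_done(): hands the job in, once; it reports no verdict.
The state is a dict: "time": time; "qpos": joint angles; "joint_velocities": joint speeds; "tau": joint torques, N m; "position": TCP position; "eef_rot": TCP orientation; "ft_force": force on the tool from outside, world axes, zero at the start; "wrist_torque": the same for the moment, N m; "grip_width": finger opening in m.
Only numpy, scipy, OpenCV 4.12 (cv2) and the standard library are available. Lean on these libraries where they do the work, as an engineer would, in place of code of your own. Each camera call takes 0.05 s, during which the arm holds its last target.

## Working session

There is one attempt and no reset: what is moved stays moved. The work goes in short steps, Python scripts to look and compute and a shell command to move; the robot and the scene stay as the last step left them, time stands still between calls to the robot, and variables do not carry over. Pictures are saved under pics/ and viewed, and the job is handed in when it is done.

```bash
mkdir -p pics; ls; python3 - <<'E'
from workcell import *
import cv2,pickle
s=state();print(s)
for n in("scene","side","wrist"):
    c=capture(n);cv2.imwrite(f"pics/{n}0.png",c["img"]);pickle.dump(c,open(f"{n}0.pkl","wb"))
    print(n,c["mtx"].tolist(),c["k1"],c["R"].tolist(),c["t"])
E
```

```text
pics
{'time': 0.0, 'qpos': array([ 6.99627780e+01,  1.51689390e+01,  9.19773482e+01, -1.08254300e-03,
        7.29768599e+01, -2.11342568e+00]), 'joint_velocities': array([ 0.01699161, -0.02670629, -0.04600451,  0.04796226,  0.01635822,
       -0.05896656]), 'tau': array([ 4.22335768e-03, -5.02086103e+01, -3.56889653e+01,  7.30804447e-02,
        2.88949837e-02, -1.54819822e-04]), 'position': array([0.20749943, 0.64160477, 0.23742739]), 'eef_rot': array([ -91.63215467,   89.87684862, -109.55563298]), 'ft_force': array([0.73120049, 0.08146921, 0.74206514]), 'wrist_torque': array([-0.0249124 , -0.04275588, -0.03556123]), 'grip_width': 0.08870005601288476}
scene [[387.89735492817726, 0.0, 279.3777812352251], [0.0, 387.89735492817726, 210.77751657731378], [0.0, 0.0, 1.0]] -0.019173494741757217 [[-0.6030062180785439, -0.7977334258560145, 0.0022095770269214875], [-0.42396681740820064, 0.31812754972275087, -0.8479663907515204], [0.6757482065794722, -0.5122657936847093, -0.5300453923252253]] [0.33589341 0.23166095 0.61780745]
side [[390.882182767754, 0.0, 282.123663828637], [0.0, 390.882182767754, 208.43556804521717], [0.0, 0.0, 1.0]] -0.04545903232137023 [[0.8969405725536005, -0.4421486544877037, 0.0014753446825187708], [-0.29260240335223164, -0.596066757771898, -0.7477220431629625], [0.33148369923680554, 0.6702305481056577, -0.6640102179381521]] [-0.40828288  0.23226236  0.80739891]
wrist [[299.6231267239117, 0.0, 281.9406320203334], [0.0, 299.6231267239117, 211.55715383668155], [0.0, 0.0, 1.0]] 0.01591773925174738 [[0.30767547410001345, 0.9514892089488003, -0.0020218534368866455], [0.9079980177749726, -0.2929756399407354, 0.29950771963012846], [0.28438600942039144, -0.09398701854673815, -0.954091734578307]] [-0.67323099 -0.0419262   0.39031254]
```

View pics/scene0.png

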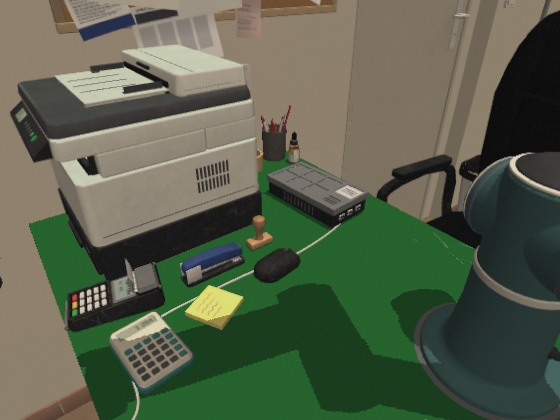

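View pics/side0.png

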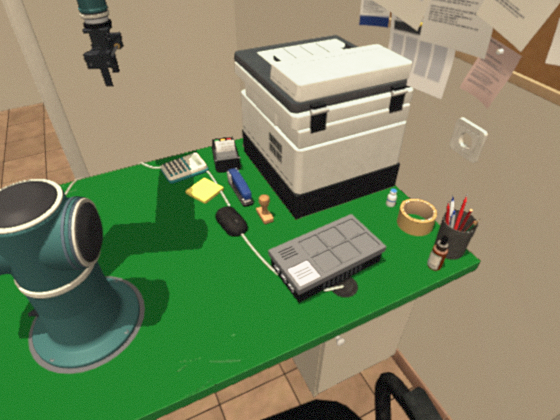

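View pics/wrist0.png

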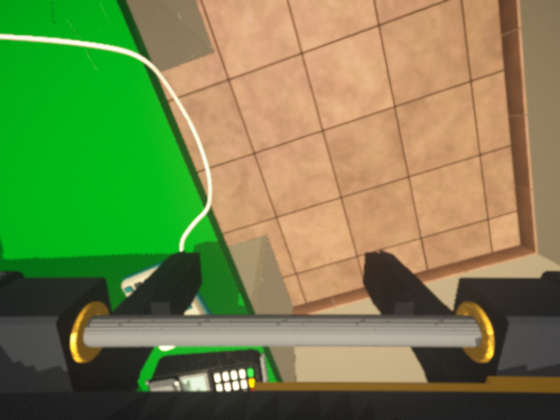

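The scene and side views show the unit at the far right of the desk. In the side view its top is around (325,250), with the shutter at (302,273). I'll enlarge that part.

```bash
python3 - <<'E'
import cv2,pickle
c=pickle.load(open("side0.pkl","rb"))["img"]
cv2.imwrite("pics/side0c.png",cv2.resize(c[205:305,255:395],None,fx=5.6,fy=5.6,interpolation=cv2.INTER_CUBIC))
E
```

```text
(no output)
```

View pics/side0c.png

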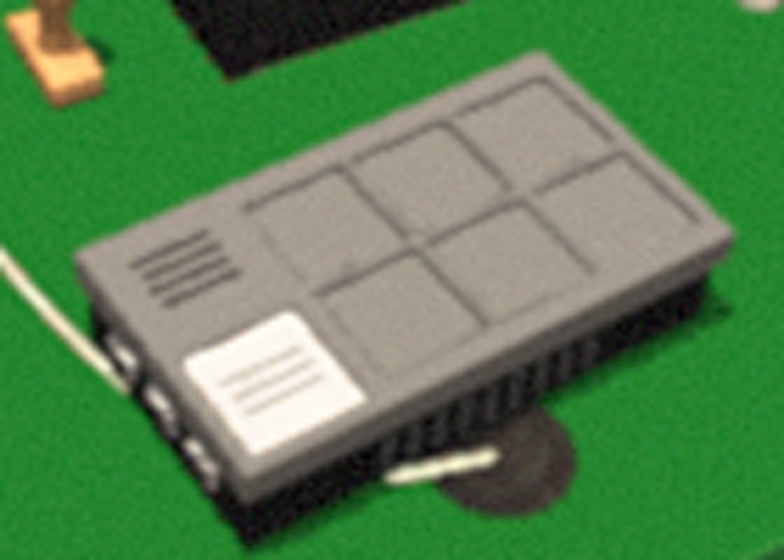

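```bash
cat > h.py <<'E'
import numpy as np,cv2
def ray(c,uv):
    M=c["mtx"];xd=(uv[0]-M[0,2])/M[0,0];yd=(uv[1]-M[1,2])/M[1,1]
    rd=np.hypot(xd,yd);r=rd
    for _ in range(20): r=rd/(1+c["k1"]*r*r)
    s=r/rd if rd>0 else 1
    d=c["R"].T@np.array([xd*s,yd*s,1.]);o=-c["R"].T@c["t"];return o,d
def onz(c,uv,z):
    o,d=ray(c,uv);return o+d*(z-o[2])/d[2]
def proj(c,X):
    p=c["R"]@np.asarray(X)+c["t"];x,y=p[0]/p[2],p[1]/p[2];f=1+c["k1"]*(x*x+y*y)
    return np.array([c["mtx"][0,0]*x*f+c["mtx"][0,2],c["mtx"][1,1]*y*f+c["mtx"][1,2]])
def fit(U,W):
    U=np.array(U,float);W=np.array(W)[:,:2];a=U-U.mean(0);b=W-W.mean(0)
    th=np.arctan2((a[:,0]*b[:,1]-a[:,1]*b[:,0]).sum(),(a*b).sum())
    R=np.array([[np.cos(th),-np.sin(th)],[np.sin(th),np.cos(th)]])
    t=W.mean(0)-R@U.mean(0);return th,t,R,W-(U@R.T+t)
E
python3 - <<'E'
from h import *;import pickle
c=pickle.load(open("side0.pkl","rb"))
P=[(77,258),(540,52),(735,235),(243,488),(412,243),(515,195),(275,382)]
U=np.array([(-118,64),(118,64),(118,-64),(-118,-64),(5,0),(59,0),(-84,-30)])/1000
W=[onz(c,(255+u/5.6,205+v/5.6),.06) for u,v in P]
th,t,R,res=fit(U,W);print(np.degrees(th),th,t);print((res*1000).round(1))
for u,v in P:
    x=int(255+u/5.6);y=int(205+v/5.6);z=c["range_z"][y,x];o,d=ray(c,(x,y));print((o+d*z).round(4))
for n,q in [("tiles",(.032+a,b)) for a in(-.054,0,.054) for b in(-.027,.027)] if 0 else [(f"t{a}{b}",(.032+a,b)) for a in(-.054,0,.054) for b in(-.027,.027)]+[("open",(-.084,-.03))]: print(n,(R@np.array(q)+t).round(4))
s=pickle.load(open("scene0.pkl","rb"));im=cv2.resize(s["img"][150:230,255:375],None,fx=6,fy=6,interpolation=2)
for q in U: 
    w=R@q+t;p=(proj(s,[*w,.06])-[255,150])*6;cv2.circle(im,tuple(int(i) for i in p),3,(0,0,255),-1)
cv2.imwrite("pics/scenechk.png",im)
E
```

```text
4.848670124565499 0.08462525801675154 [ 0.52147956 -0.09531804]
[[ 2.5 -0.6]
 [ 1.5 -0.1]
 [ 0.3  0.6]
 [-1.3 -0.9]
 [-1.3  0.7]
 [-3.2  0.2]
 [ 1.4  0.1]]
[ 0.4218  0.0104 -0.002 ]
[ 0.6373 -0.0173  0.0565]
[ 0.6923 -0.1037 -0.0026]
[ 0.4118 -0.1618  0.0482]
[ 0.5255 -0.0914  0.0584]
[ 0.5767 -0.0867  0.0597]
[ 0.443  -0.1297  0.0572]
t-0.054-0.027 [ 0.5018 -0.1241]
t-0.0540.027 [ 0.4973 -0.0703]
t0-0.027 [ 0.5556 -0.1195]
t00.027 [ 0.5511 -0.0657]
t0.054-0.027 [ 0.6095 -0.115 ]
t0.0540.027 [ 0.6049 -0.0611]
open [ 0.4403 -0.1323]
```

View pics/scenechk.png

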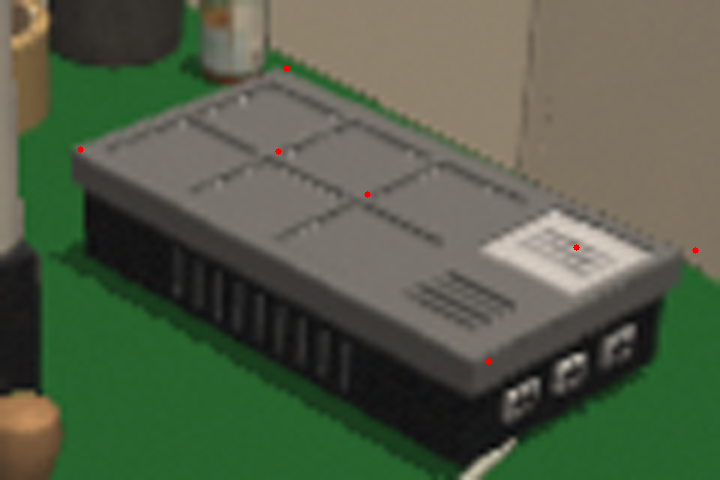

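The scene check shows the predicted points up to about 2 px off the corners, e.g. (695,250) against (681,254). I'll fit both views together.

```bash
python3 - <<'E'
from h import *;import pickle
from scipy.optimize import least_squares as LS
a=pickle.load(open("side0.pkl","rb"));b=pickle.load(open("scene0.pkl","rb"))
U=np.array([(-118,64),(118,64),(118,-64),(-118,-64),(5,0),(59,0),(-84,-30)])/1000
A=np.array([(77,258),(540,52),(735,235),(243,488),(412,243),(515,195),(275,382)])/5.6+[255,205]
B=np.array([(473,370),(73,155),(280,70),(683,255),(359,199),(270,155),(567,253)])/6+[255,150]
def f(p,full=0):
    R=np.array([[np.cos(p[2]),-np.sin(p[2])],[np.sin(p[2]),np.cos(p[2])]])
    r=[]
    for q,x,y in zip(U,A,B):
        w=[*(R@q+p[:2]),.06];r+=[*(proj(a,w)-x-p[3:5]),*(proj(b,w)-y-p[5:7])]
    return np.array([*r,*(p[3:]*1.0)])
s=LS(f,[.52,-.095,.08,0,0,0,0],loss='soft_l1');p=s.x;print(p.round(4));print(f(p)[:-4].reshape(-1,4).round(1))
R=np.array([[np.cos(p[2]),-np.sin(p[2])],[np.sin(p[2]),np.cos(p[2])]])
for q in [(.032+i,j) for i in(-.054,0,.054) for j in(-.027,.027)]+[(-.084,-.03)]: print(q,(R@q+p[:2]).round(4))
E
```

```text
[ 0.5227 -0.0929  0.0805 -0.089  -0.8223  0.5023 -0.6386]
[[-1.  -0.1  0.6 -0.7]
 [-0.4  0.3 -0.2 -0.3]
 [-0.   0.3 -0.1  0.4]
 [ 0.2 -1.   0.4  0.1]
 [ 0.7 -0.1 -0.1 -0.1]
 [ 1.2 -0.4 -0.1  0.1]
 [-0.7 -0.  -0.  -0.1]]
(-0.022, -0.027) [ 0.503  -0.1215]
(-0.022, 0.027) [ 0.4986 -0.0677]
(0.032, -0.027) [ 0.5568 -0.1172]
(0.032, 0.027) [ 0.5525 -0.0634]
(0.086, -0.027) [ 0.6106 -0.1129]
(0.086, 0.027) [ 0.6063 -0.059 ]
(-0.084, -0.03) [ 0.4414 -0.1295]
```

```bash
python3 - <<'E'
from h import *;import pickle
from workcell import *
from scipy.spatial.transform import Rotation as Ro
s=state();print(Ro.from_euler('xyz',s['eef_rot'],degrees=True).as_matrix().round(3))
c=pickle.load(open("side0.pkl","rb"))
for n in("side0","scene0"):
  c=pickle.load(open(n+".pkl","rb"));h,w=c["range_z"].shape;P=[]
  for v in range(0,h,2):
    for u in range(0,w,2):
      z=c["range_z"][v,u]
      if z>0:
        o,d=ray(c,(u,v));P.append(o+d*z)
  P=np.array(P)
  for z0,z1 in((.1,.2),(.2,.3),(.3,.6)):
    m=(P[:,2]>z0)&(P[:,2]<z1)&(P[:,0]>.35)&(P[:,0]<1.2)&(P[:,1]<.5);Q=P[m]
    H,_,_=np.histogram2d(Q[:,0],Q[:,1],bins=[np.arange(.35,1.2,.05),np.arange(-.6,.51,.05)])
    print(n,z0,z1);print("      "+" ".join("%4d"%round(y*100) for y in np.arange(-.6,.5,.05)))
    for i,r in enumerate(H): print("%.2f "%(.35+.05*i)," ".join("%4d"%k for k in r))
E
```

```text
[[-0.001  0.308  0.951]
 [-0.002  0.951 -0.308]
 [-1.    -0.002 -0.   ]]
side0 0.1 0.2
       -60  -55  -50  -45  -40  -35  -30  -25  -20  -15  -10   -5    0    5   10   15   20   25   30   35   40   45
0.35     0    0    0    0    0    0    0    0    0    0    0    0    0    0    0    0    0    0    0    0    0    0
0.40     0    0    0    0    0    0    0    0    0    0    0    0    0    0    0    0    0    0    0    0    0    0
0.45     0    0    0    0    0    0    0    0    0    0    0    0    0    0    0    0    0    0    0    0    0    0
0.50     0    0    0    0    0    0    0    0    0    0    0    0    0  113   76   80   59   53   60   44   23    0
0.55     0    0    0    0    0    0    0    0    0    0    0    0    0  143    0    0    0    0    0    0    0    0
0.60     0    0    0    0    0    0    0    0    0    0    0    0    0  142    0    0    0    0    0    0    0    0
0.65     0    0    0    0    0    0    0    0    0    0    0    0    0  135    0    0    0    0    0    0    0    0
0.70     0    0    0    0    0    0    0    0    0    0    0    0    0  127    0    0
[... 10191 characters left out ...]
  12
0.85   105  124  120  145  147  168  186  194  145   95  186   61   17   18   15   55  138  154  388  513  552  187
0.90     0    0    0    0    0    0    0    0    0    0    0    0    0    0    0    0    0    0    0    0    0    0
0.95     0    0    0    0    0    0    0    0    0    0    0    0    0    0    0    0    0    0    0    0    0    0
1.00     0    0    0    0    0    0    0    0    0    0    0    0    0    0    0    0    0    0    0    0    0    0
1.05     0    0    0    0    0    0    0    0    0    0    0    0    0    0    0    0    0    0    0    0    0    0
1.10     0    0    0    0    0    0    0    0    0    0    0    0    0    0    0    0    0    0    0    0    0    0
```

```bash
python3 -m handwheel '[[[0,-2.8,2.6,0,0,0,1],[0,-2.8,2.6,0,0,0,1],[0,-2.8,2.6,0,0,0,1],[0,-2.8,2.6,0,0,0,1],[0,-2.8,2.6,0,0,0,1],[0,-2.8,2.6,0,0,0,1],[0,-2.8,2.6,0,0,0,1],[0,-2.8,2.6,0,0,0,1],[0,-2.8,2.6,0,0,0,1],[0,-2.8,2.6,0,0,0,1]]]' 10
```

```text
time: 0.98
position: [0.3697, 0.2865, 0.232]
eef_rot: [-116.7, 89.6, -133.9]
ft_force: [0.4, 0.3, 0.4]
grip_width: 0.0238
```

```bash
python3 -m handwheel '[[[-0.1,-3.7,1.5,0,0,0,1],[-0.1,-3.7,1.5,0,0,0,1],[-0.1,-3.7,1.5,0,0,0,1],[-0.1,-3.7,1.5,0,0,0,1],[-0.1,-3.7,1.5,0,0,0,1],[-0.1,-3.7,1.5,0,0,0,1],[-0.1,-3.7,1.5,0,0,0,1],[-0.1,-3.7,1.5,0,0,0,1],[-0.1,-3.7,1.5,0,0,0,1],[-0.1,-3.7,1.5,0,0,0,1]]]'; python3 -c "
from workcell import *
from scipy.spatial.transform import Rotation as Ro
s=state();print(Ro.from_euler('xyz',s['eef_rot'],degrees=True).as_matrix().round(3),s['position'],s['grip_width'])"
```

```text
time: 1.82
position: [0.4018, -0.1287, 0.2437]
eef_rot: [-60.2, 89.7, -77.2]
ft_force: [1.2, -0.0, 1.1]
grip_width: 0.0006
[[ 0.001  0.293  0.956]
 [-0.005  0.956 -0.293]
 [-1.    -0.005  0.003]] [ 0.40180435 -0.1286735   0.24371136] 0.0005726137441340623
```

```bash
python3 -m handwheel '[[[0,0,0,6.8,0,0,1],[0,0,0,6.8,0,0,1],[0,0,0,6.8,0,0,1],[0,0,0,6.8,0,0,1],[0,0,0,6.8,0,0,1],[0,0,0,6.8,0,0,1],[0,0,0,6.8,0,0,1],[0,0,0,6.8,0,0,1],[0,0,0,6.8,0,0,1],[0,0,0,6.8,0,0,1],[0,0,0,0,0,0,1]]]'; cat > st.py <<'E'
from workcell import *
import numpy as np,sys
from scipy.spatial.transform import Rotation as Ro
def rep(tgt=None):
    s=state();R=Ro.from_euler('xyz',s['eef_rot'],degrees=True).as_matrix()
    print("pos",s['position'].round(4),"F",s['ft_force'].round(2),"yaw of tool y",np.degrees(np.arctan2(R[1,1],R[0,1])).round(2),"tilt(x axis)",R[:,0].round(4))
    if tgt is not None:
        d=R.T@(np.array(tgt)-s['position'])*100;print("shift cm (tool)",d.round(2))
    return s,R
if __name__=="__main__":
    rep([float(a) for a in sys.argv[1:]] if len(sys.argv)>1 else None)
E
python3 st.py 0.4986 -0.0677 0.08; python3 - <<'E'
from workcell import *
import cv2,pickle
c=capture("wrist");cv2.imwrite("pics/wrist1.png",c["img"]);pickle.dump(c,open("wrist1.pkl","wb"))
E
```

```text
time: 2.73
position: [0.3981, -0.1403, 0.2415]
eef_rot: [-22.2, 89.6, -110.9]
ft_force: [0.4, 0.3, -0.8]
grip_width: 0.0005
pos [ 0.3981 -0.1403  0.2415] F [ 0.42  0.34 -0.83] yaw of tool y 1.29 tilt(x axis) [-0.0027 -0.0072 -1.    ]
shift cm (tool) [16.07 10.25 -7.15]
```

View pics/wrist1.png

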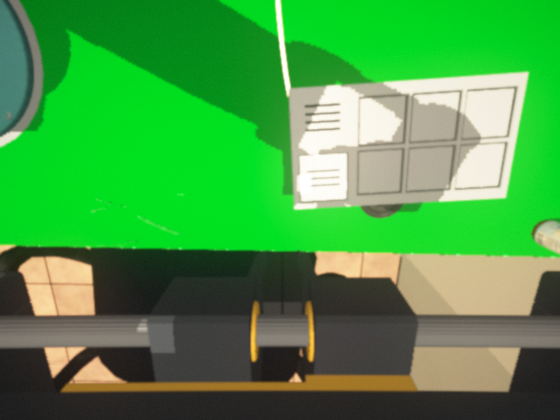

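The wrist view shows the whole unit: shutter at (323,177), and the tile grid from (358,95) to (508,190). I'll enlarge it to refine the pose.

```bash
python3 - <<'E'
import cv2,pickle
c=pickle.load(open("wrist1.pkl","rb"))["img"]
cv2.imwrite("pics/wrist1c.png",cv2.resize(c[65:220,285:535],None,fx=3.2,fy=3.2,interpolation=cv2.INTER_CUBIC))
E
```

```text
(no output)
```

View pics/wrist1c.png

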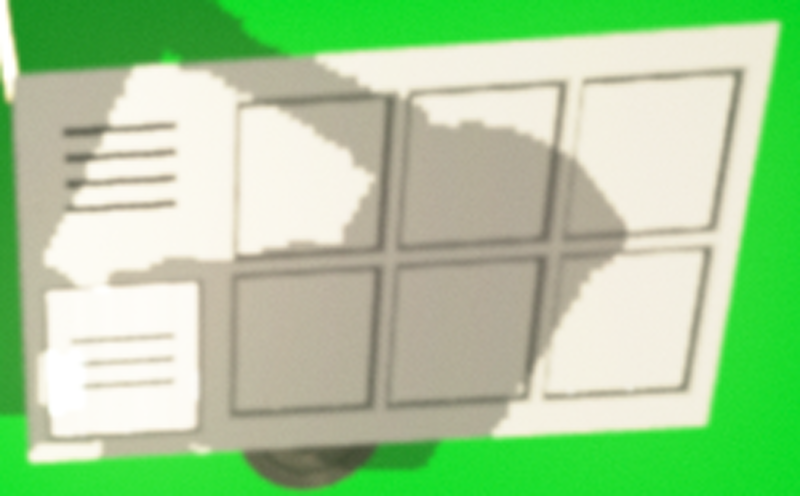

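```bash
python3 - <<'E'
from h import *;import pickle
c=pickle.load(open("wrist1.pkl","rb"))
P=[(14,75),(780,22),(709,427),(29,462),(386,257),(554,244),(123,360)]
U=np.array([(-118,64),(118,64),(118,-64),(-118,-64),(5,0),(59,0),(-84,-30)])/1000
W=[onz(c,(285+u/3.2,65+v/3.2),.06) for u,v in P]
th,t,R,res=fit(U,W);print(th,t);print((res*1000).round(1))
for q in [(.032+i,j) for i in(-.054,0,.054) for j in(-.027,.027)]+[(-.084,-.03)]: print(q,(R@q+t).round(4))
E
```

```text
0.07986916662315927 [ 0.52520292 -0.09101454]
[[ 0.8 -0.3]
 [ 0.3  0. ]
 [ 1.6 -1. ]
 [-0.2 -0.5]
 [-1.4  0.2]
 [-0.7  1.1]
 [-0.2  0.5]]
(-0.022, -0.027) [ 0.5054 -0.1197]
(-0.022, 0.027) [ 0.5011 -0.0659]
(0.032, -0.027) [ 0.5593 -0.1154]
(0.032, 0.027) [ 0.5549 -0.0615]
(0.086, -0.027) [ 0.6131 -0.1111]
(0.086, 0.027) [ 0.6088 -0.0572]
(-0.084, -0.03) [ 0.4439 -0.1276]
```

```bash
python3 -m handwheel '[[[2.5,1.8,-0.3,-0.6,0,0,1],[2.5,1.8,-0.3,-0.6,0,0,1],[2.5,1.8,-0.3,-0.6,0,0,1],[2.5,1.8,-0.3,-0.6,0,0,1],[2.5,1.8,-0.3,-0.6,0,0,1],[2.5,1.8,-0.3,-0.6,0,0,1],[0,0,0,0,0,0,1]]]'; python3 st.py .5042 -.1206 .063
```

```text
time: 3.37
position: [0.5116, -0.1176, 0.0894]
eef_rot: [23.0, 89.2, -60.2]
ft_force: [-0.6, -0.0, -0.6]
grip_width: 0.0005
pos [ 0.5116 -0.1176  0.0894] F [-0.58 -0.03 -0.58] yaw of tool y 6.83 tilt(x axis) [ 0.0069 -0.0121 -0.9999]
shift cm (tool) [ 2.64 -0.78  0.17]
```

```bash
python3 -m handwheel '[[[0.6,-0.3,0.06,0.7,0.3,-0.2,1],[0.6,-0.3,0.06,0.7,0.2,-0.1,1],[0.5,-0.1,0,0.5,0.1,0,1],[0,0,0,0,0,0,1]]]'; python3 st.py .5042 -.1206 .058
```

```text
time: 3.7
position: [0.5027, -0.1199, 0.0716]
eef_rot: [-74.0, 89.8, -158.9]
ft_force: [0.3, -0.4, -0.0]
grip_width: 0.0007
pos [ 0.5027 -0.1199  0.0716] F [ 0.32 -0.4  -0.01] yaw of tool y 5.14 tilt(x axis) [-0.0028 -0.0011 -1.    ]
shift cm (tool) [1.36 0.15 0.08]
```

```bash
python3 -m handwheel '[[[0.4,0.05,0.03,0,0,0,1],[0.4,0.05,0.03,0,0,0,1],[0.2,0,0,0,0,0,1],[0.1,0,0,0,0,0,1],[0.1,0,0,0,0,0,1],[0.1,0,0,0,0,0,1]]]'; python3 st.py .5042 -.1206 .058
```

```text
time: 4.2
position: [0.505, -0.1224, 0.0622]
eef_rot: [51.5, 89.6, -33.4]
ft_force: [-0.2, -0.2, 0.5]
grip_width: 0.0004
pos [ 0.505  -0.1224  0.0622] F [-0.17 -0.16  0.45] yaw of tool y 5.06 tilt(x axis) [ 0.0054 -0.0035 -1.    ]
shift cm (tool) [ 0.42 -0.07 -0.19]
```

```bash
python3 -m handwheel '[[[0.2,0,-0.1,0,0,0,1],[0.2,0,-0.1,0,0,0,1],[0.2,0,0,0,0,0,1]]]'; python3 st.py .5042 -.1206 .058
```

```text
time: 4.45
position: [0.5055, -0.1206, 0.0583]
eef_rot: [49.4, 89.6, -35.5]
ft_force: [-10.8, 1.7, 31.3]
grip_width: 0.0007
pos [ 0.5055 -0.1206  0.0583] F [-10.76   1.69  31.29] yaw of tool y 5.08 tilt(x axis) [ 0.0056 -0.004  -1.    ]
shift cm (tool) [ 0.03 -0.13 -0.01]
```

```bash
python3 -m handwheel '[[[-0.2,0,0,0,0,0,1]]]'; python3 st.py .5042 -.1206 .058
```

```text
time: 4.53
position: [0.5055, -0.1205, 0.0607]
eef_rot: [47.9, 89.6, -37.0]
ft_force: [-0.2, -0.3, -0.7]
grip_width: 0.0007
pos [ 0.5055 -0.1205  0.0607] F [-0.17 -0.25 -0.66] yaw of tool y 5.09 tilt(x axis) [ 0.0052 -0.0039 -1.    ]
shift cm (tool) [ 0.27 -0.13  0.  ]
```

```bash
python3 -m handwheel '[[[-0.4,0,0,0,0,0,1],[-0.2,0,-1,0,0,0,1],[0,0,-2,0,0,0,1],[0,0,-1.6,0,0,0,1],[0,0,-0.3,0,0,0,1],[0,0,0,0,0,0,1]]]'; python3 st.py .4999 -.0668 .062
```

```text
time: 5.03
position: [0.5016, -0.0684, 0.0674]
eef_rot: [56.5, 89.5, -28.5]
ft_force: [-0.5, -0.6, -0.3]
grip_width: 0.0009
pos [ 0.5016 -0.0684  0.0674] F [-0.55 -0.55 -0.32] yaw of tool y 5.01 tilt(x axis) [ 0.0072 -0.0039 -1.    ]
shift cm (tool) [ 0.54 -0.16 -0.18]
```

```bash
python3 -m handwheel '[[[0.3,-0.1,-0.1,0,-0.2,0.3,1],[0.2,-0.05,-0.05,0,0,0,1],[0.1,0,0,0,0,0,1],[0.05,0,0,0,0,0,1],[0.05,0,0,0,0,0,1]]]'; python3 st.py .4999 -.0668 .058
```

```text
time: 5.45
position: [0.4996, -0.0677, 0.0591]
eef_rot: [53.2, 89.2, -31.8]
ft_force: [-0.3, -0.2, 0.3]
grip_width: 0.0005
pos [ 0.4996 -0.0677  0.0591] F [-0.25 -0.17  0.29] yaw of tool y 5.03 tilt(x axis) [ 0.0125 -0.0078 -0.9999]
shift cm (tool) [ 0.11  0.04 -0.09]
```

```bash
python3 -m handwheel '[[[0.05,0,0,0,0.2,-0.3,1],[0.05,0,0,0,0.2,-0.3,1],[0.05,0,0,0,0,0,1]]]'; python3 st.py .4999 -.0668 .058
```

```text
time: 5.7
position: [0.4993, -0.068, 0.0584]
eef_rot: [-110.2, 89.9, 164.7]
ft_force: [-1.9, 1.2, 5.5]
grip_width: 0.0003
pos [ 0.4993 -0.068   0.0584] F [-1.93  1.18  5.5 ] yaw of tool y 4.92 tilt(x axis) [-1.e-03  3.e-04 -1.e+00]
shift cm (tool) [ 0.04  0.07 -0.12]
```

```bash
python3 -m handwheel '[[[0.06,0,0,0,0,0,1],[0.07,0,0,0,0,0,1]]]'; python3 st.py .4999 -.0668 .058
```

```text
time: 5.87
position: [0.4993, -0.068, 0.0584]
eef_rot: [-125.5, 89.8, 149.3]
ft_force: [-3.7, 2.1, 7.2]
grip_width: 0.0007
pos [ 0.4993 -0.068   0.0584] F [-3.69  2.07  7.22] yaw of tool y 4.85 tilt(x axis) [-0.003   0.0018 -1.    ]
shift cm (tool) [ 0.04  0.07 -0.12]
```

```bash
python3 -m handwheel '[[[0.09,0,0,0,0,0,1],[0.09,0,0,0,0,0,1]]]'; python3 st.py .4999 -.0668 .058
```

```text
time: 6.03
position: [0.4994, -0.068, 0.0584]
eef_rot: [-128.1, 89.7, 146.7]
ft_force: [-2.7, 1.7, 8.0]
grip_width: 0.0007
pos [ 0.4994 -0.068   0.0584] F [-2.65  1.66  7.98] yaw of tool y 4.8 tilt(x axis) [-0.0047  0.0031 -1.    ]
shift cm (tool) [ 0.04  0.06 -0.11]
```

```bash
python3 -m handwheel '[[[-0.5,0,0,0,0,0,1],[-0.3,1,-0.05,0,0,0,1],[0,2,0,0,0,0,1],[0,2,0,0,0,0,1],[0,0.3,0,0,0,0,1],[0,0,0,0,0,0,1]]]'; python3 st.py .5537 -.0625 .060
```

```text
time: 6.53
position: [0.5573, -0.0642, 0.0681]
eef_rot: [-149.6, 89.8, 125.1]
ft_force: [0.1, -0.4, -0.4]
grip_width: 0.0003
pos [ 0.5573 -0.0642  0.0681] F [ 0.09 -0.45 -0.39] yaw of tool y 4.69 tilt(x axis) [-0.0019  0.0028 -1.    ]
shift cm (tool) [ 0.82 -0.34 -0.19]
```

```bash
python3 -m handwheel '[[[0.3,-0.2,-0.1,0,0,0,1],[0.3,-0.1,-0.05,0,0,0,1],[0.1,0,0,0,0,0,1],[0.05,0,0,0,0,0,1],[0.05,0,0,0,0,0,1],[0.05,0,0,0,0,0,1]]]'; python3 st.py .5537 -.0625 .058
```

```text
time: 7.03
position: [0.5513, -0.0628, 0.0584]
eef_rot: [-129.5, 89.7, 145.2]
ft_force: [-0.4, 0.6, 7.2]
grip_width: 0.0004
pos [ 0.5513 -0.0628  0.0584] F [-0.36  0.61  7.22] yaw of tool y 4.67 tilt(x axis) [-0.0045  0.0031 -1.    ]
shift cm (tool) [ 0.04  0.24 -0.01]
```

```bash
python3 -m handwheel '[[[0.08,0,0,0,0,0,1],[0.09,0,0,0,0,0,1]]]'; python3 st.py .5537 -.0625 .058
```

```text
time: 7.2
position: [0.5513, -0.0628, 0.0584]
eef_rot: [-135.0, 89.7, 139.6]
ft_force: [-2.1, 0.2, 6.5]
grip_width: 0.0004
pos [ 0.5513 -0.0628  0.0584] F [-2.13  0.21  6.53] yaw of tool y 4.66 tilt(x axis) [-0.0038  0.0032 -1.    ]
shift cm (tool) [ 0.04  0.24 -0.01]
```

```bash
python3 -m handwheel '[[[0.12,0,0,0,0,0,1],[0.12,0,0,0,0,0,1]]]'; python3 st.py .5537 -.0625 .058
```

```text
time: 7.37
position: [0.5513, -0.0628, 0.0584]
eef_rot: [-139.8, 89.7, 134.8]
ft_force: [-3.7, 1.0, 7.5]
grip_width: 0.0006
pos [ 0.5513 -0.0628  0.0584] F [-3.73  0.96  7.52] yaw of tool y 4.65 tilt(x axis) [-0.0032  0.0033 -1.    ]
shift cm (tool) [ 0.04  0.24 -0.01]
```

```bash
python3 -m handwheel '[[[0.15,0,0,0,0,0,1],[0.15,0,0,0,0,0,1]]]'; python3 st.py .6075 -.0581 .066
```

```text
time: 7.53
position: [0.5513, -0.0628, 0.0584]
eef_rot: [-142.7, 89.7, 131.9]
ft_force: [-3.6, 0.4, 9.3]
grip_width: 0.0003
pos [ 0.5513 -0.0628  0.0584] F [-3.58  0.38  9.34] yaw of tool y 4.64 tilt(x axis) [-0.0029  0.0033 -1.    ]
shift cm (tool) [-0.77  5.63 -0.02]
```

Blank. Next is the far tile on the same row.

```bash
python3 -m handwheel '[[[-0.5,0,0,0,0,0,1],[-0.3,1,0,0,0,0,1],[0,2,0,0,0,0,1],[0,2,0,0,0,0,1],[0,0.2,0,0,0,0,1],[0,0,0,0,0,0,1]]]'; python3 st.py .6075 -.0581 .060
```

```text
time: 8.03
position: [0.6059, -0.0586, 0.0682]
eef_rot: [-166.8, 89.8, 107.8]
ft_force: [-0.7, 1.1, -0.6]
grip_width: 0.001
pos [ 0.6059 -0.0586  0.0682] F [-0.74  1.09 -0.55] yaw of tool y 4.6 tilt(x axis) [-9.e-04  3.e-03 -1.e+00]
shift cm (tool) [ 0.82  0.16 -0.04]
```

```bash
python3 -m handwheel '[[[0.3,0.1,0,0,0,0,1],[0.3,0.05,0,0,0,0,1],[0.1,0,0,0,0,0,1],[0.05,0,0,0,0,0,1],[0.05,0,0,0,0,0,1],[0.05,0,0,0,0,0,1],[0.1,0,0,0,0,0,1]]]'; python3 st.py .6075 -.0581 .058
```

```text
time: 8.62
position: [0.6049, -0.0584, 0.0584]
eef_rot: [-140.5, 89.7, 134.1]
ft_force: [-3.3, 0.1, 9.1]
grip_width: 0.0003
pos [ 0.6049 -0.0584  0.0584] F [-3.34  0.13  9.05] yaw of tool y 4.58 tilt(x axis) [-0.0033  0.0034 -1.    ]
shift cm (tool) [ 0.04  0.26 -0.01]
```

```bash
python3 -m handwheel '[[[0.12,0,0,0,0,0,1],[0.12,0,0,0,0,0,1]]]'; python3 st.py .6118 -.1119 .066
```

```text
time: 8.78
position: [0.6049, -0.0584, 0.0584]
eef_rot: [-146.0, 89.7, 128.6]
ft_force: [-2.6, 0.8, 6.2]
grip_width: 0.0006
pos [ 0.6049 -0.0584  0.0584] F [-2.58  0.8   6.17] yaw of tool y 4.57 tilt(x axis) [-0.0027  0.0034 -1.    ]
shift cm (tool) [-0.78  0.26  5.38]
```

Blank. Next is the far tile on the -y row.

```bash
python3 -m handwheel '[[[-0.5,0,0,0,0,0,1],[-0.3,0.1,1,0,0,0,1],[0,0.1,2,0,0,0,1],[0,0.1,1.8,0,0,0,1],[0,0,0.3,0,0,0,1],[0,0,0,0,0,0,1]]]'; python3 st.py .6118 -.1119 .060
```

```text
time: 9.28
position: [0.6119, -0.1122, 0.0679]
eef_rot: [-148.6, 89.8, 126.1]
ft_force: [1.2, 0.0, -0.7]
grip_width: 0.0005
pos [ 0.6119 -0.1122  0.0679] F [ 1.17  0.02 -0.69] yaw of tool y 4.69 tilt(x axis) [-0.0018  0.0025 -1.    ]
shift cm (tool) [ 0.79 -0.   -0.03]
```

```bash
python3 -m handwheel '[[[0.3,0,0,0,0,0,1],[0.3,0,0,0,0,0,1],[0.1,0,0,0,0,0,1],[0.05,0,0,0,0,0,1],[0.05,0,0,0,0,0,1]]]'; python3 st.py .6118 -.1119 .058
```

```text
time: 9.7
position: [0.6108, -0.1107, 0.0584]
eef_rot: [-139.5, 89.7, 135.1]
ft_force: [-0.4, -1.8, 4.0]
grip_width: 0.0008
pos [ 0.6108 -0.1107  0.0584] F [-0.41 -1.76  4.02] yaw of tool y 4.68 tilt(x axis) [-0.0036  0.0036 -1.    ]
shift cm (tool) [0.04 0.09 0.12]
```

```bash
python3 -m handwheel '[[[0.1,0,0,0,0,0,1],[0.12,0,0,0,0,0,1]]]'; python3 st.py .6118 -.1119 .058
```

```text
time: 9.87
position: [0.6109, -0.1108, 0.0572]
eef_rot: [-123.6, 89.8, 151.2]
ft_force: [-2.9, -0.7, 4.8]
grip_width: 0.0006
pos [ 0.6109 -0.1108  0.0572] F [-2.88 -0.7   4.79] yaw of tool y 4.78 tilt(x axis) [-0.0038  0.0021 -1.    ]
shift cm (tool) [-0.08  0.08  0.12]
```

It gives: z dropped to 57.2 mm at 5 N. I'll push on slowly.

```bash
python3 -m handwheel '[[[0.13,0,0,0,0,0,1],[0.13,0,0,0,0,0,1],[0.13,0,0,0,0,0,1],[0.13,0,0,0,0,0,1],[0.13,0,0,0,0,0,1],[0.13,0,0,0,0,0,1]]]'; python3 st.py .6118 -.1119 .048
```

```text
time: 10.37
position: [0.6109, -0.1108, 0.054]
eef_rot: [-88.1, 89.8, -173.1]
ft_force: [-1.4, -0.0, 3.8]
grip_width: 0.0005
pos [ 0.6109 -0.1108  0.054 ] F [-1.36 -0.05  3.8 ] yaw of tool y 4.93 tilt(x axis) [-4.1e-03 -5.0e-04 -1.0e+00]
shift cm (tool) [0.6  0.09 0.12]
```

```bash
python3 -m handwheel '[[[0.13,0,0,0,0,0,1],[0.13,0,0,0,0,0,1],[0.13,0,0,0,0,0,1],[0.13,0,0,0,0,0,1],[0.13,0,0,0,0,0,1],[0.13,0,0,0,0,0,1],[0.13,0,0,0,0,0,1],[0.13,0,0,0,0,0,1]]]'; python3 st.py .6118 -.1119 .048
```

```text
time: 11.03
position: [0.6109, -0.1108, 0.0499]
eef_rot: [-56.1, 89.7, -141.0]
ft_force: [-2.4, -0.8, 4.7]
grip_width: 0.0005
pos [ 0.6109 -0.1108  0.0499] F [-2.45 -0.76  4.68] yaw of tool y 5.11 tilt(x axis) [-0.0042 -0.0034 -1.    ]
shift cm (tool) [0.19 0.08 0.12]
```

```bash
python3 -m handwheel '[[[0.12,0,0,0,0,0,1],[0.12,0,0,0,0,0,1],[0.12,0,0,0,0,0,1],[0.12,0,0,0,0,0,1]]]'; python3 st.py .6118 -.1119 .048
```

```text
time: 11.37
position: [0.6109, -0.1108, 0.0484]
eef_rot: [-47.6, 89.6, -132.4]
ft_force: [-4.7, -0.9, 8.9]
grip_width: 0.0008
pos [ 0.6109 -0.1108  0.0484] F [-4.66 -0.93  8.86] yaw of tool y 5.2 tilt(x axis) [-0.0044 -0.0048 -1.    ]
shift cm (tool) [0.04 0.08 0.12]
```

```bash
python3 -m handwheel '[[[0.12,0,0,0,0,0,1],[0.12,0,0,0,0,0,1],[0.12,0,0,0,0,0,1]]]'; python3 - <<'E'
from st import rep
import cv2,pickle
from workcell import *
rep()
c=capture("side");cv2.imwrite("pics/side2.png",cv2.resize(c["img"][205:305,255:395],None,fx=5.6,fy=5.6,interpolation=2))
E
```

```text
time: 11.62
position: [0.6109, -0.1108, 0.0484]
eef_rot: [-44.6, 89.6, -129.3]
ft_force: [-3.1, -1.0, 6.7]
grip_width: 0.0006
pos [ 0.6109 -0.1108  0.0484] F [-3.06 -1.03  6.74] yaw of tool y 5.27 tilt(x axis) [-0.0048 -0.0059 -1.    ]
```

View pics/side2.png

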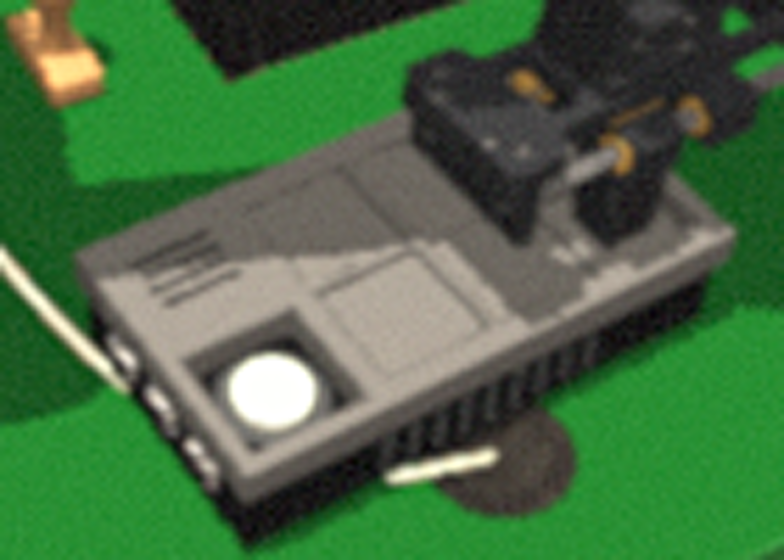

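The side view shows the shutter gone and the white button uncovered at crop (272,390). The catch is at its stop, 48.4 mm. I'll lift straight up, then travel to the button.

```bash
python3 -m handwheel '[[[-0.3,0,0,0,0,0,1],[-0.8,0,0,0,0,0,1],[-1.2,0,0,0,0,0,1],[-1.0,-0.5,0,0,0,0,1],[0,-3,0,0,0,0,1],[0,-3.5,0,0,0,0,1],[0,-3.5,0,0,0,0,1],[0,-3,0,0,0,0,1],[0,-1.5,0,0,0,0,1],[0,0,0,0,0,0,1],[0,0,0,0,0,0,1]]]'; python3 - <<'E'
from st import rep
from h import *
import pickle
c=pickle.load(open("side0.pkl","rb"))
print("button side",onz(c,(255+272/5.6,205+390/5.6),.053))
rep([.4427,-.1286,.070])
c=capture=__import__("workcell").capture("wrist");cv2.imwrite("pics/wrist3.png",c["img"]);pickle.dump(c,open("wrist3.pkl","wb"))
E
```

```text
time: 12.58
position: [0.4593, -0.1235, 0.0916]
eef_rot: [36.9, 89.4, -47.6]
ft_force: [0.6, -0.1, -0.1]
grip_width: 0.0005
button side [ 0.44181444 -0.13028459  0.053     ]
pos [ 0.4593 -0.1235  0.0916] F [ 0.62 -0.08 -0.14] yaw of tool y 5.44 tilt(x axis) [ 0.0071 -0.0078 -0.9999]
shift cm (tool) [ 2.16 -1.72  0.33]
```

View pics/wrist3.png

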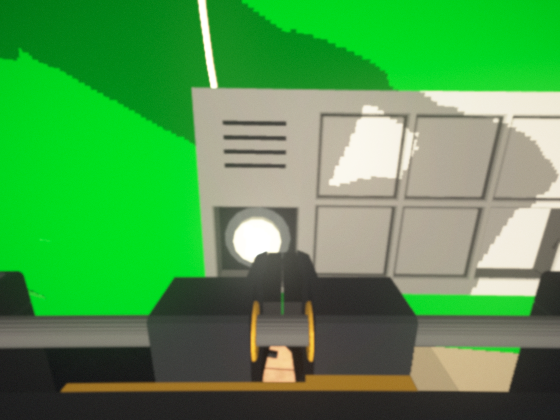

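The wrist view shows the button at (257,238) in the open bay, with the fingertips beside it at about (282,258).

```bash
python3 - <<'E'
from h import *
import pickle
c=pickle.load(open("wrist3.pkl","rb"))
print(onz(c,(257,238),.053), [onz(c,p,.06) for p in((216,207),(297,207))])
E
```

```text
[ 0.4434776  -0.12498587  0.053     ] [array([ 0.41719555, -0.10366554,  0.06      ]), array([ 0.46694385, -0.09902545,  0.06      ])]
```

```bash
python3 -m handwheel '[[[0.5,-0.8,0.15,0.3,0.2,-0.2,1],[0.5,-0.6,0.15,0.2,0.1,-0.1,1],[0.5,-0.2,0,0,0,0,1],[0,0,0,0,0,0,1]]]'; python3 st.py .443 -.128 .055
```

```text
time: 12.97
position: [0.4473, -0.129, 0.0771]
eef_rot: [49.5, 89.6, -35.5]
ft_force: [-0.0, 0.3, -1.2]
grip_width: 0.0006
pos [ 0.4473 -0.129   0.0771] F [-0.04  0.31 -1.2 ] yaw of tool y 4.99 tilt(x axis) [ 0.0054 -0.0039 -1.    ]
shift cm (tool) [ 2.2  -0.43 -0.14]
```

```bash
python3 -m handwheel '[[[0.5,-0.3,-0.1,0,0,0,1],[0.5,-0.1,0,0,0,0,1],[0.3,0,0,0,0,0,1],[0.2,0,0,0,0,0,1],[0.2,0,0,0,0,0,1]]]'; python3 st.py .443 -.128 .0484
```

```text
time: 13.38
position: [0.4434, -0.1282, 0.0572]
eef_rot: [45.2, 89.7, -39.8]
ft_force: [0.6, 0.5, -1.0]
grip_width: 0.0006
pos [ 0.4434 -0.1282  0.0572] F [ 0.55  0.48 -1.01] yaw of tool y 5.0 tilt(x axis) [ 0.0036 -0.003  -1.    ]
shift cm (tool) [ 0.87 -0.04 -0.03]
```

```bash
python3 -m handwheel '[[[0.2,0,0,0,0,0,1],[0.1,0,0,0,0,0,1],[0.1,0,0,0,0,0,1],[0.12,0,0,0,0,0,1],[0.12,0,0,0,0,0,1],[0.12,0,0,0,0,0,1],[0.12,0,0,0,0,0,1],[0.12,0,0,0,0,0,1]]]'; python3 st.py .443 -.128 .0484
```

```text
time: 14.05
position: [0.4434, -0.1281, 0.0482]
eef_rot: [27.7, 89.8, -57.3]
ft_force: [-8.2, 2.2, 20.3]
grip_width: 0.0006
pos [ 0.4434 -0.1281  0.0482] F [-8.23  2.21 20.26] yaw of tool y 5.03 tilt(x axis) [ 0.0016 -0.0026 -1.    ]
shift cm (tool) [-0.02 -0.04 -0.02]
```

It's fully down. I'll ease off to a light hold for a moment, then release.

```bash
python3 -m handwheel '[[[0.03,0,0,0,0,0,1],[0.04,0,0,0,0,0,1],[0.04,0,0,0,0,0,1]]]'; python3 st.py
```

```text
time: 14.3
position: [0.4435, -0.1281, 0.0485]
eef_rot: [25.1, 89.8, -59.9]
ft_force: [-1.3, 0.5, 5.0]
grip_width: 0.0007
pos [ 0.4435 -0.1281  0.0485] F [-1.32  0.47  5.03] yaw of tool y 5.03 tilt(x axis) [ 0.0014 -0.0025 -1.    ]
```

```bash
python3 -m handwheel '[[[0.06,0,0,0,0,0,1],[0.06,0,0,0,0,0,1],[-0.3,0,0,0,0,0,1],[-0.8,0,0,0,0,0,1],[-1.5,0,0,0,0,0,1],[-2,0,0,0,0,0,1],[-3,0,0,0,0,0,1],[-3,0,0,0,0,0,1],[-2,-2,0,0,0,0,1],[0,-2,0,0,0,0,1],[0,0,0,0,0,0,1],[0,0,0,0,0,0,1]]]'; python3 - <<'E'
from st import rep
import cv2
from workcell import *
rep()
for n in("side","scene"):
    c=capture(n);cv2.imwrite(f"pics/{n}4.png",c["img"])
    if n=="side":cv2.imwrite("pics/side4c.png",cv2.resize(c["img"][205:305,255:395],None,fx=5.6,fy=5.6,interpolation=2))
c=capture("wrist");cv2.imwrite("pics/wrist4.png",c["img"])
E
```

```text
time: 15.3
position: [0.4049, -0.1321, 0.1817]
eef_rot: [55.3, 89.4, -29.6]
ft_force: [0.0, -0.3, 0.2]
grip_width: 0.0004
pos [ 0.4049 -0.1321  0.1817] F [ 0.   -0.34  0.17] yaw of tool y 5.04 tilt(x axis) [ 0.0085 -0.0048 -1.    ]
```

View pics/side4.png

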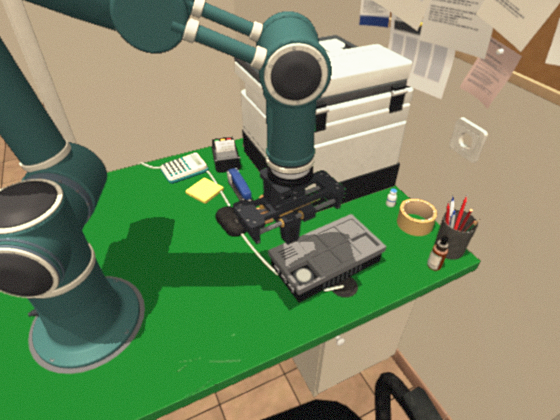

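View pics/wrist4.png

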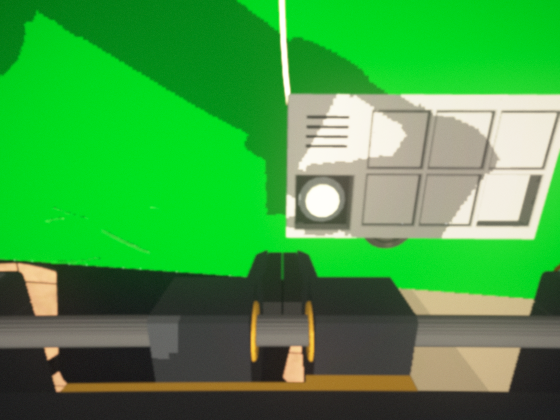

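View pics/scene4.png

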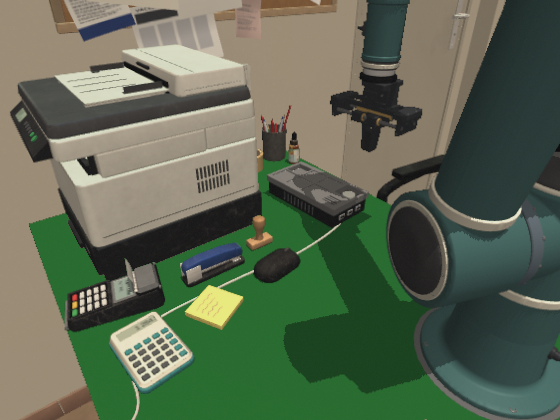

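The wrist view shows the bay open, the button at (322,200) and the catch tile down at (507,200). In the scene view the stamp, stapler, mouse and pad are where they started. The arm is clear, so I'll hand in.

```bash
python3 -c "
from workcell import *
print(job_done())"
```

```text
the job is handed in; nothing more can be done
None
```

The backup-power unit was restarted and the job handed in at about 15.5 s of the 54 s allowed. No verdict was reported.

- **Finding the catch:** I pressed the tiles with closed fingertips and four gave nothing. The fifth, in the far column on the -y row, gave way at about 5 N. I pushed it 10 mm to its stop, and the side camera then showed the shutter fully open.
- **Restart button:** I pressed it about 5 mm to its stop (fingertips at z = 48.2 mm), held it for roughly half a second and let go.
- **Last checks:** The final images show the catch still down, the shutter open and the button uncovered. The stamp, stapler, mouse and memo pad are where they started, and the arm touches nothing, with about 0 N at the wrist.
- **Harder presses than intended:** On the first blank tile a 2 mm step briefly gave about 31 N (33 N with the sideways part). The button press reached about 20 N at its stop before I eased to 5 N. The other tile presses read under about 10 N.
- **Not measured:** I did not measure the button's height after release. That it came back up relies on its spring.

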